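# Sort a screw lid to the jar it fits

### The job

The loose black lid belongs to one of the two look-alike jars in the steel caddy: on that jar it screws fully home, on the other it starts and then binds part-way, and only trying it tells which. Turn it on gently without forcing it where it binds or over-tightening it, and leave it screwed fully home and level on the jar that takes it, without disturbing the other things on the cart.

Things in the scene. Friction and masses are not known exactly. Their poses are not given: they have to be found in the camera images.
- lid: Loose black screw lid, lying mouth down: 56 mm across its knurled skirt, 23 mm high, flat closed top, about 45 g. Origin: centre of its lower edge, z up; its top's inside is 20 mm above that edge. Three unmarked lugs inside catch the jar's right-handed thread: clockwise from above turns it on, 21 mm down per full turn. Home, its top bears on the rim, its lower edge 20 mm below the rim.
- mouth_left (a point): Centre of the open rim of the glass jar at the caddy's +y end, 102 mm above the deck (deck at z = 0). Neck 42 mm across, 49 mm over the thread, 28 mm high. Centred within about 1.5 mm and set down, the lid first rests 4 to 11.5 mm above home, depending on its bearing; under a light push of about 5 N it comes home after some 90 to 210 degrees clockwise, if this is the jar that takes it.
- mouth_right (a point): The same point of the look-alike jar at the caddy's -y end. Which jar takes the lid changes each time. On the other the lid turns alike at first but binds about 4 mm above home; turned back some 50 degrees it lifts off. Home and binding feel alike: the turning moment jumps from under 0.15 to 0.3 N m and more. 0.2 to 0.5 N m is hand-tight. A 25 N grip slips before harm is done.
- caddy: Steel caddy 96 x 216 mm, walls 36 mm high; holds the two jars (80 mm square to 74 mm height) 60 mm either side of its middle along its y. All fixed. Origin: centre of its underside, on the deck. The glass chips if the lid bears on it with over 100 N while over 2.5 mm short of home (wedged with 1 N m, or rammed down), and cracks if over-tightened at home (500 N in the thread, some 0.8 N m).
- cup_1: Loose stainless dipping cup, 62 mm across the rim, 30 mm high, to be left alone. Origin: centre of its underside.
- cup_2: A second, equal dipping cup, to be left alone. Origin: centre of its underside.
- ladle: Orange ladle, 320 mm long, along the cart's far edge, to be left alone. Origin: on its handle 78 mm from the centre of its bowl (76 mm across, 24 mm high), x along it towards the bowl.
- fish_rest: White porcelain chopstick rest shaped like a fish, 57 mm long, 21 mm high, to be left alone. Origin: centre of its underside.

How it is judged:
At the end, for the whole second after the job is handed in: The lid is screwed home on a jar: its lower edge 18.5 to 21.5 mm below that rim, centred within 3 mm, level within 3 degrees, at rest; cups, ladle and fish rest within 30 mm of where they stood (((horizontal distance between lid and mouth_left below 0.003 m and z of lid in the frame of mouth_left between -0.0215 and -0.0185 m) or (horizontal distance between lid and mouth_right below 0.003 m and z of lid in the frame of mouth_right between -0.0215 and -0.0185 m)) and angle between lid's own z axis and vertical below 0.05 rad and linear speed of lid below 0.01 m/s and distance of each of cup_1, cup_2, ladle, fish_rest from where it was at the start of the episode below 0.03 m); the robot touches nothing.
It fails at once if The lid was forced short of home: it bore on a jar with over 100 N (contact force between lid and caddy above 100 N and z of lid in the frame of mouth_left above -0.0175 m).
It fails at once if The lid was over-tightened: over 500 N in the thread (contact force between lid and caddy above 500 N).
It fails at once if A cup, the ladle or the fish rest was pushed away (distance of any of cup_1, cup_2, ladle, fish_rest from where it was at the start of the episode above 0.03 m).
It also fails if it takes over 72 s, if anything falls off the work surface, if the arm or the gripper's body presses on something with over 40 N, if the wrist force passes 120 N, or if a joint passes its speed limit or range.

### The arm

A 6-joint arm with a two-finger parallel gripper is mounted at the origin on the work surface. World frame = base frame: x ahead of the robot, y to its left, z up, the work surface at z = 0. Lengths are in m, angles in rad, forces in N, time in s.
With the tool pointing down it reaches from about 0.3 to 0.85 m from the base axis. Payload 4.2 kg.
Tool frame: the origin (TCP) lies midway between the tips of the shut fingers; the grasp point (between the pads) lies 19 mm behind it (manip.grip_depth is the z of the grasp point in the tool frame, in m); z points along the fingers, y is the line along which they close (so a half turn about z gives the same grasp; the last joint's range is limited). The gripper opens to 91 mm and grips with 3 to 60 N. Pads are 32 mm wide; open, the fingers measure 118 mm over their backs; the gripper's body (76 mm by 178 mm) begins 60 mm behind the grasp point.
Start: joints at [-0.02, 0.32, 1.565, -0, 1.257, -0.02], TCP at [0.575, 0, 0.214] pointing down, gripper open.
Joint ranges: [-3.11, 3.11], [-0.84, 2.01], [0.21, 2.61], [-1.34, 4.49], [0.05, 2.63], [-2.56, 2.56]. Speed limits (rad/s): [2.57, 2.57, 3.14, 3.14, 3.14, 3.14].

### API

Orientations are given as a rotation vector (axis times angle).
In Python, from bench import manip, fingers, planner, telemetry, imaging gives the robot as it stands. Calls block until the motion is done:
- manip.move_ptp(position, orientation): joint-space move of the TCP to a pose.
- manip.servo_line(position, orientation=None, speed=0.15): straight line of the TCP; orientation=None keeps the orientation; speed is the mean speed in m/s.
- manip.movej(angles): joint-space move.
- fingers.gripper_to(opening): finger opening in m; the grip force is fixed at half the most; returns when the fingers have stopped.
- manip.pause(seconds).
- planner.ik(position, orientation): joint angles nearest the present ones, or None.
- telemetry.get_obs(): the state.
- imaging.capture(name): name is "scene" or "side" or "wrist"; returns a dict with "color" (480x640x3 uint8, red, green, blue), "vfov" (degrees; the focal length in pixels is half the picture's height over the tangent of half this angle, whatever the lens; pixels are square), "cx", "cy" (the principal point, pixels), "distortion" ([k1, k2, p1, p2, k3] as OpenCV has them; the pictures are not rectified), "rvec" (rotation vector, rad) and "tvec" (3), from world to camera coordinates, as OpenCV has them; the wrist camera has in their place "tool_from_camera" (4x4, takes a point from camera to tool coordinates, whose origin is the TCP and whose axes are the flange's). Camera axes: x right, y down, z forward; pixel columns grow to the right and rows downward; lengths in m; the calibration is good to about 2 mm. A picture is of the moment at which its call begins: read the wrist's pose just before it. There is no depth.
A pose or a line that the arm cannot do raises manip.IKError and nothing moves.
- manip.hand_in(): hands the job in; it is judged then, once.
The state is a dict: "clock": time; "qpos": joint angles; "joint_velocities": joint speeds; "joint_efforts": joint torques, N m; "tcp_pos": TCP position; "ee_rot": TCP orientation; "ft_force": force on the tool from outside, world axes, zero at the start; "moment": the same for the moment, N m; "grip_width": finger opening in m; "gripper_force": force on a finger pad.
Only numpy, scipy, OpenCV 4.12 (cv2) and the standard library are available. Lean on these libraries where they do the work, as an engineer would, in place of code of your own. Each camera call takes 0.05 s, during which the arm holds its last target. There are 200 camera calls.

## Working session

There is one attempt and no reset: what is moved stays moved. The work goes in short steps, each a Python script; the robot and the scene stay as the last script left them, time stands still between calls to the robot, and variables do not carry over. Pictures are saved under pics/ and viewed, at most 10 in all, crops included, and the job is handed in when it is done.

```bash
mkdir -p pics; ls; python3 - <<'E'
from bench import manip, telemetry, imaging
import cv2,numpy as np
o=telemetry.get_obs();print(o['clock'],o['tcp_pos'],o['ee_rot'],o['grip_width'],manip.grip_depth)
for n in("scene","side"):
    d=imaging.capture(n);cv2.imwrite(f"pics/{n}0.png",d["color"][:,:,::-1])
    np.savez(f"{n}0.npz",**d);print(n,d["vfov"],d["cx"],d["cy"],d["distortion"],d["rvec"],d["tvec"])
E
```

```text
pics
0.0 [5.74511709e-01 2.25297322e-05 2.13124319e-01] [-2.22054922e+00 -2.22057390e+00  1.87339805e-03] 0.09165364761535684 -0.0188
scene 55.26089009653268 312.8350302243313 245.451686688378 [-0.0947275  0.         0.         0.         0.       ] [ 2.12649494  1.01448498 -0.47445257] [-0.39059205 -0.21856239  1.25417473]
side 46.54820354545762 314.70011707376085 231.942621458544 [-0.02184948  0.          0.          0.          0.        ] [ 0.89001166 -2.36199564  1.24585901] [0.44650304 0.29315568 0.68406177]
```

View pics/scene0.png

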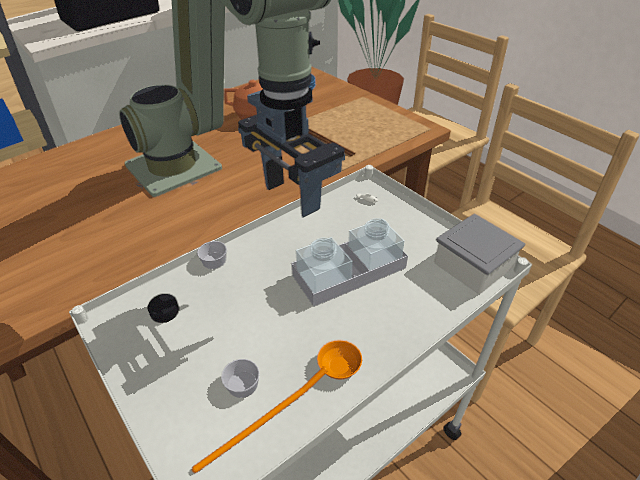

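View pics/side0.png

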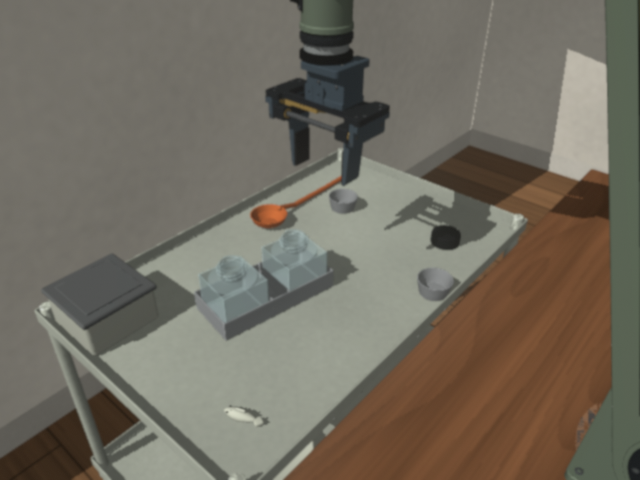

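Scene: lid at (163,308), jar rims at about (323,247) and (376,228), cups at (212,255) and (240,378). Side: lid at (445,237), rims at about (231,265) and (293,240).

```bash
cat > h.py <<'E'
import numpy as np,cv2
from scipy.spatial.transform import Rotation as R
def K(d):
    f=240/np.tan(np.radians(float(d["vfov"]))/2);return np.array([[f,0,float(d["cx"])],[0,f,float(d["cy"])],[0,0,1]])
def cam(d,o=None):  # world-from-camera R, centre
    if "rvec" in d: r=R.from_rotvec(d["rvec"]).as_matrix().T;return r,-r@d["tvec"]
    T=np.array(d["tool_from_camera"]);r=R.from_rotvec(o["ee_rot"]).as_matrix();return r@T[:3,:3],r@T[:3,3]+o["tcp_pos"]
def plane(d,uv,z,o=None):
    r,c=cam(d,o);p=cv2.undistortPoints(np.array([[uv]],float),K(d),np.array(d["distortion"],float))[0,0]
    v=r@[p[0],p[1],1];return (c+v*(z-c[2])/v[2])
def proj(d,P,o=None):
    r,c=cam(d,o);return cv2.projectPoints(np.atleast_2d(P).astype(float),cv2.Rodrigues(r.T)[0],-r.T@c,K(d),np.array(d["distortion"],float))[0][:,0]
def down(a): # tool down, y axis at yaw a from world -? ; a=0 is the start orientation
    return (R.from_euler('z',a)*R.from_rotvec([-np.pi/np.sqrt(2),-np.pi/np.sqrt(2),0])).as_rotvec()
E
python3 - <<'E'
from h import *
for n,pts in(("scene",dict(lid=(163,308),jA=(323,245),jB=(376,226),c1=(212,248),c2=(240,368),ladle=(339,358),fish=(367,198))),("side",dict(lid=(445,237),jA=(293,240),jB=(231,265),c1=(436,275),c2=(343,196),fish=(243,414)))):
    d=dict(np.load(n+"0.npz"))
    for k,p in pts.items(): print(n,k,plane(d,p,{'l':.012,'j':.102,'c':.03,'f':.01}[k[0]]).round(4))
print(R.from_rotvec(down(0)).as_matrix().round(3))
from bench import imaging; d=imaging.capture("wrist");print(d["tool_from_camera"],d["vfov"],d["cx"],d["cy"],d["distortion"])
E
```

```text
scene lid [ 0.4712 -0.2393  0.012 ]
scene jA [0.6047 0.045  0.102 ]
scene jB [0.6281 0.1589 0.102 ]
scene c1 [ 0.4016 -0.0898  0.03  ]
scene c2 [ 0.6874 -0.1984  0.03  ]
scene ladle [ 0.7655 -0.0525  0.012 ]
scene fish [0.4631 0.2991 0.01  ]
side lid [ 0.4648 -0.2346  0.012 ]
side jA [0.5895 0.0587 0.102 ]
side jB [0.6154 0.17   0.102 ]
side c1 [ 0.4068 -0.1006  0.03  ]
side c2 [ 0.6904 -0.2004  0.03  ]
side fish [0.4564 0.3011 0.01  ]
[[ 0.  1. -0.]
 [ 1.  0.  0.]
 [ 0. -0. -1.]]
[[-6.58216410e-04 -9.61880550e-01 -2.73469148e-01  7.77618683e-02]
 [ 9.99999774e-01 -6.71067067e-04 -4.65496813e-05  7.98174575e-04]
 [-1.38740906e-04 -2.73469117e-01  9.61880774e-01 -1.70921068e-01]
 [ 0.00000000e+00  0.00000000e+00  0.00000000e+00  1.00000000e+00]] 59.90513904511406 322.7668465654457 242.8927717869628 [-0.09485084  0.          0.          0.          0.        ]
```

```bash
cat > shot.py <<'E'
from bench import manip, telemetry, imaging
import numpy as np,cv2
def shot(n):
    o=telemetry.get_obs();d=imaging.capture("wrist")
    np.savez(n+".npz",ee_rot=o["ee_rot"],tcp_pos=o["tcp_pos"],**d);cv2.imwrite(f"pics/{n}.png",d["color"][:,:,::-1]);return o,d
E
python3 - <<'E'
from shot import *; from h import *
ims=[]
for n,c,h in(("jar",(.61,.108),.27),("lid",(.468,-.237),.2)):
    for s in ((1,-1) if n=="jar" else (-1,1)):
        a=s*np.pi/2; x=R.from_rotvec(down(a)).as_matrix()[:,0]
        p=np.array([*c,h])-.05*x
        manip.move_ptp(p,down(a)); o,d=shot(f"{n}{s}")
        print(n,s,o["clock"],o["qpos"].round(3),o["tcp_pos"]-p)
        ims.append(cv2.resize(d["color"][:,:,::-1],(400,300)))
cv2.imwrite("pics/m1.png",np.vstack([np.hstack(ims[:2]),np.hstack(ims[2:])]))
E
```

```text
jar 1 1.4167 [ 0.145  0.448  1.226 -0.     1.468 -1.425] [-0.00026514 -0.00027237 -0.00029386]
jar -1 4.1333 [0.17  0.283 1.476 0.    1.382 1.741] [5.73878738e-05 1.54046138e-06 6.20687698e-06]
lid -1 5.6 [-0.539  0.181  1.792  0.     1.168  1.031] [0.00075396 0.00039541 0.00028032]
lid 1 8.225 [-0.449  0.32   1.6   -0.     1.222 -2.02 ] [-4.46601667e-05  4.76489708e-05 -2.17018945e-06]
```

View pics/m1.png

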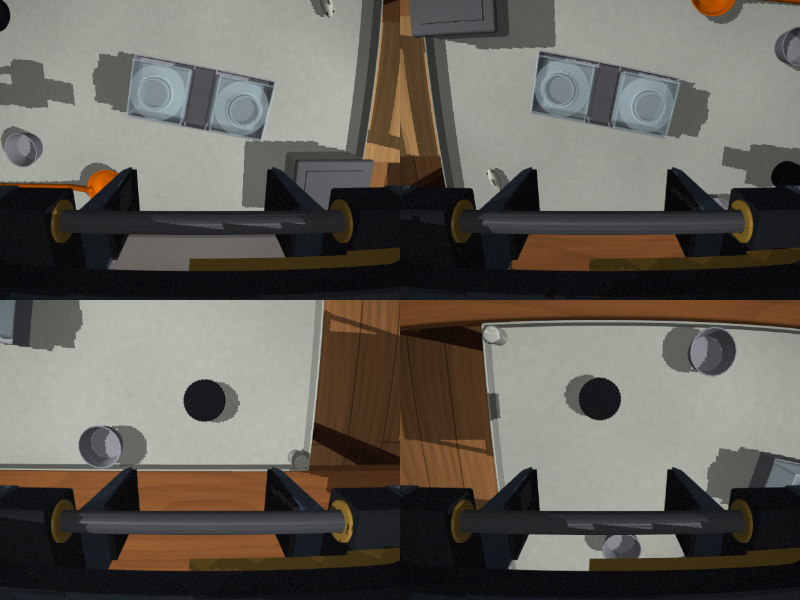

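The montage shows the jars (full-pixel about (310,180), (478,215) in the first view and (320,178), (500,208) in the second) and the lid cleanly in both lid views. Enlarging the rims next.

```bash
python3 - <<'E'
from h import *
ims=[]
for s in(1,-1):
    im=cv2.imread(f"pics/jar{s}.png")[70:240,190:470]; im=cv2.resize(im,None,fx=2.8,fy=1,interpolation=3) if 0 else cv2.resize(im,None,fx=2.8,fy=2.8*1,interpolation=cv2.INTER_CUBIC)[:300] if 0 else im
    ims.append(im)
for s,(x,y) in zip((1,-1),((190,70),(190,70))):
    pass
tiles=[]
for s,cs in((1,((250,147),(386,172))),(-1,((256,142),(402,166)))):
    im=cv2.imread(f"pics/jar{s}.png");row=[]
    for (u,v) in cs: row.append(cv2.resize(im[v-36:v+36,u-48:u+48],(400,300),interpolation=cv2.INTER_CUBIC))
    tiles.append(np.hstack(row))
cv2.imwrite("pics/m2.png",np.vstack(tiles))
for s in(-1,1):  # lid blob
    d=dict(np.load(f"lid{s}.npz"));g=d["color"].max(2);_,_,st,c=cv2.connectedComponentsWithStats((g<45).astype('u1'))
    for i in range(1,len(st)):
        if 800<st[i,4]<9000 and st[i,1]+st[i,3]<300: print(s,st[i],c[i],plane(d,c[i],.0115,d).round(4))
E
```

```text
-1 [ 294  128   67   66 3431] [326.89536578 160.35208394] [ 0.4681 -0.2397  0.0115]
-1 [ 500  196  140   68 4237] [564.5985367  236.11800802] [ 0.4014 -0.4601  0.0115]
1 [   0   41  133   54 2978] [78.4355272  57.70886501] [ 0.3817 -0.4419  0.0115]
1 [ 286  125   67   67 3473] [319.22171034 157.99251368] [ 0.4684 -0.2396  0.0115]
```

View pics/m2.png

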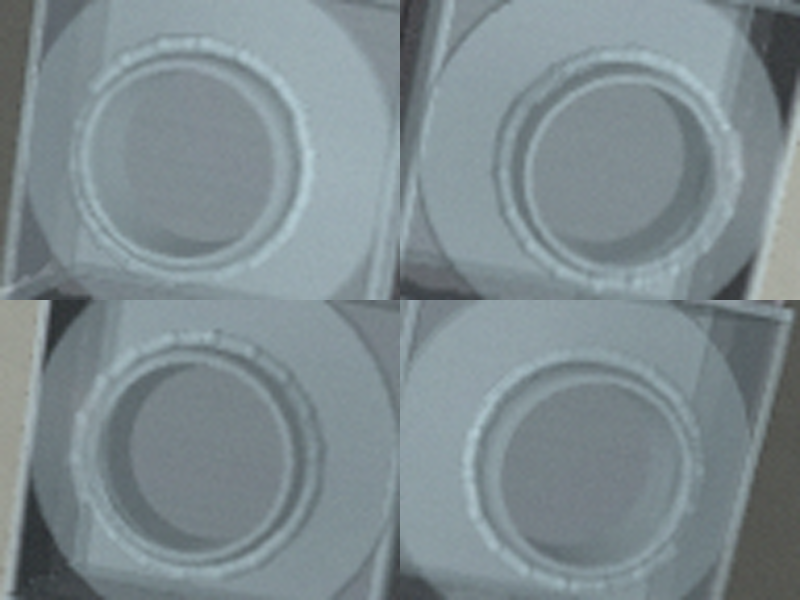

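The zoom shows each rim as a bright ring inside the threads. I'll fit projected circles at z = 0.102 numerically.

```bash
cat > fit.py <<'E'
from h import *
t=np.linspace(0,2*np.pi,120,endpoint=False)
def prof(d,g,c,z,rs):
    P=np.array([[c[0]+r*np.cos(a),c[1]+r*np.sin(a),z] for r in rs for a in t])
    uv=proj(d,P,d).astype('f4');return cv2.remap(g,uv[:,0].reshape(len(rs),-1),uv[:,1].reshape(len(rs),-1),cv2.INTER_CUBIC)
if __name__=="__main__":
    for s,cs in((1,((236,150),(385,174))),(-1,((254,143),(400,168)))):
        d=dict(np.load(f"jar{s}.npz"));g=d["color"].mean(2).astype('f4')
        for u in cs:
            c0=plane(d,u,.102,d)[:2];rs=np.arange(.013,.0275,.0005);res=[]
            for dx in np.arange(-.007,.0071,.0005):
                for dy in np.arange(-.007,.0071,.0005):
                    m=np.median(prof(d,g,c0+[dx,dy],.102,rs),1)
                    gr=m[2:]-m[:-2]   # gradient at rs[1:-1]
                    for i in range(len(gr)): res.append((gr[i],rs[i+1],*(c0+[dx,dy])))
            res=np.array(res);print(s,c0.round(4))
            for sg in(1,-1):
                used=[]
                for k in np.argsort(-sg*res[:,0]):
                    if all(abs(res[k,1]-r)>.0011 for r in used):
                        used.append(res[k,1]);print("   ",res[k].round(4))
                    if len(used)>3:break
E
python3 fit.py
```

```text
1 [0.6018 0.0385]
    [1.89976e+01 1.80000e-02 6.01800e-01 4.55000e-02]
    [15.2469  0.026   0.6003  0.0425]
    [13.5216  0.0245  0.6013  0.044 ]
    [11.6488  0.023   0.6003  0.0455]
    [-14.9053   0.0195   0.6018   0.0455]
    [-12.4648   0.021    0.6033   0.0455]
    [-10.7938   0.024    0.5978   0.0445]
    [-9.6573  0.0225  0.6053  0.045 ]
1 [0.6213 0.1585]
    [2.53814e+01 1.80000e-02 6.24300e-01 1.63500e-01]
    [2.50674e+01 1.95000e-02 6.24800e-01 1.62000e-01]
    [2.10581e+01 2.10000e-02 6.23800e-01 1.63000e-01]
    [17.434   0.0245  0.6213  0.1655]
    [-21.2094   0.0215   0.6258   0.1655]
    [-2.0447e+01  1.9500e-02  6.2430e-01  1.6400e-01]
    [-1.84357e+01  1.60000e-02  6.22800e-01  1.60000e-01]
    [-18.0628   0.0235   0.6233   0.1635]
-1 [0.6249 0.1633]
    [2.67797e+01 2.10000e-02 6.24400e-01 1.63800e-01]
    [2.44142e+01 1.75000e-02 6.24900e-01 1.62800e-01]
    [2.10723e+01 1.95000e-02 6.23400e-01 1.62300e-01]
    [15.5772  0.025   0.6284  0.1653]
    [-1.97718e+01  1.95000e-02  6.24900e-01  1.63800e-01]
    [-1.95289e+01  1.70000e-02  6.23900e-01  1.60800e-01]
    [-17.0212   0.0235   0.6249   0.1633]
    [-16.1487   0.022    0.6224   0.1658]
-1 [0.605  0.0459]
    [19.3807  0.021   0.6035  0.0479]
    [1.91637e+01 1.80000e-02 6.01500e-01 4.59000e-02]
    [18.5656  0.026   0.5985  0.0499]
    [18.4054  0.0245  0.5995  0.0489]
    [-14.3769   0.0265   0.599    0.0489]
    [-13.1804   0.0235   0.6025   0.0469]
    [-12.6892   0.0215   0.6      0.0474]
    [-12.6574   0.0195   0.602    0.0459]
```

```bash
python3 - <<'E'
from shot import *; from h import *
from bench import fingers
L=[.4682,-.2397]
def s(m):
    o=telemetry.get_obs();print(m,round(o["clock"],2),o["tcp_pos"].round(4),"w",round(o["grip_width"],4),"g",round(o["gripper_force"],1),"F",o["ft_force"].round(2),"M",o["moment"].round(3),"j6",round(o["qpos"][5],3))
a=.4
manip.move_ptp([*L,.08],down(a)); manip.servo_line([*L,.004]); s("down")
fingers.gripper_to(.05); s("squeeze1")
fingers.gripper_to(.075); manip.move_ptp([*L,.004],down(a+np.pi/2)); s("rot")
fingers.gripper_to(.05); s("grip")
manip.servo_line([*L,.15],speed=.2); s("lift")
shot("lift")
E
```

```text
down 9.97 [ 0.469  -0.2401  0.0046] w 0.0912 g 0.0 F [-0.1  -0.26  0.31] M [0.004 0.009 0.004] j6 -0.895
squeeze1 10.62 [ 0.4683 -0.2397  0.0043] w 0.0554 g 30.0 F [-0.66 -0.43  2.27] M [0.048 0.096 0.002] j6 -0.895
rot 12.52 [ 0.4682 -0.2397  0.004 ] w 0.0748 g 0.0 F [-0.15  0.11  0.07] M [ 0.097 -0.022 -0.028] j6 -2.465
grip 12.96 [ 0.4682 -0.2397  0.004 ] w 0.0555 g 30.2 F [0.13 0.4  0.48] M [ 0.193  0.032 -0.021] j6 -2.466
lift 13.84 [ 0.4673 -0.2392  0.1489] w 0.0552 g 30.2 F [-0.62  0.81 -0.64] M [ 0.099 -0.034 -0.069] j6 -2.466
```

```bash
cat > screw.py <<'E'
from shot import *; from h import *
from bench import fingers
J=dict(right=(.6017,.0457),left=(.6245,.1636)); HOME=.086
def ob(): return telemetry.get_obs()
def s(m,o=None,extra=""):
    o=o or ob();print(m,round(o["clock"],2),(o["tcp_pos"]*1e3).round(2),"w",round(o["grip_width"],4),"F",o["ft_force"].round(1),"M",o["moment"].round(3),"j6",round(o["qpos"][5],2),extra);return o
def approach(c,a):
    manip.move_ptp([*c,.15],down(a)); manip.servo_line([*c,.107],speed=.12); manip.pause(.15); return s("base")
def lower(c,a,b,z=.104):
    while z>.083:
        manip.servo_line([*c,z],down(a),speed=.02);o=ob();f=(o["ft_force"]-b["ft_force"])[2]
        if f>3: break
        z-=.001
    s("contact",o,f"zcmd {z:.4f} f {f:.1f}");return z
def turn(c,a,z,b,n,step=6,ff=.00035,mlim=.22):
    st="n"
    for i in range(n):
        a-=np.radians(step)
        manip.servo_line([*c,z],down(a),speed=.05)
        o=ob();f=(o["ft_force"]-b["ft_force"]);m=(o["moment"]-b["moment"])[2]
        print(i,round(o["clock"],2),"a %.2f zc %.2f z %.2f f"%(np.degrees(a),z*1e3,o["tcp_pos"][2]*1e3),f.round(1),"m %.3f"%m,"xy",((o["tcp_pos"][:2]-c)*1e3).round(2),"j6 %.2f"%o["qpos"][5])
        if abs(m)>mlim or f[2]>30 or np.hypot(*f[:2])>25: st="stop";break
        z-=np.sign(step)*ff if step<0 else np.clip(ff+(5-f[2])*.00008,-.0004,.0007)
    return a,z,st
E
python3 - <<'E'
from screw import *
c=J["right"];a=.076+2.45
b=approach(c,a); z=lower(c,a,b); 
a,z,st=turn(c,a,z,b,8)
print(a,z,st,list(b["ft_force"]),list(b["moment"]))
E
```

```text
base 15.75 [602.47  45.44 108.12] w 0.0552 F [ 1.1 -0.4 -0.3] M [ 0.141 -0.047  0.037] j6 -2.47 
contact 19.3 [602.03  45.76  91.77] w 0.0554 F [-0.7  0.9  5.1] M [ 0.117  0.182 -0.005] j6 -2.47 zcmd 0.0910 f 5.4
0 19.56 a 138.73 zc 91.00 z 91.44 f [-2.6 -0.7  4.7] m -0.103 xy [0.3  0.06] j6 -2.37
1 19.82 a 132.73 zc 90.63 z 91.16 f [-2.   0.7  5.4] m -0.118 xy [0.45 0.04] j6 -2.26
2 20.07 a 126.73 zc 90.31 z 90.72 f [-1.3  1.1  4.9] m -0.158 xy [0.36 0.03] j6 -2.16
3 20.33 a 120.73 zc 89.95 z 90.34 f [-1.8  0.1  6.4] m -0.116 xy [0.34 0.05] j6 -2.05
4 20.59 a 114.73 zc 89.72 z 90.10 f [-1.2  0.5  5.4] m -0.146 xy [ 0.32 -0.05] j6 -1.95
5 20.85 a 108.73 zc 89.40 z 89.71 f [-2.2  0.3  5.7] m -0.109 xy [ 0.2  -0.04] j6 -1.85
6 21.11 a 102.73 zc 89.10 z 89.33 f [-1.7  0.7  5.6] m -0.098 xy [ 0.14 -0.03] j6 -1.74
7 21.37 a 96.73 zc 88.80 z 89.13 f [-1.6  0.3  5.5] m -0.020 xy [0.06 0.07] j6 -1.64
1.6882419590427216 0.08848825343001811 n [np.float64(1.0608972209877052), np.float64(-0.41416628222111906), np.float64(-0.28337851655709967)] [np.float64(0.14076969366968603), np.float64(-0.046650407930984995), np.float64(0.03714340547940809)]
```

```bash
python3 - <<'E'
from screw import *
b=dict(ft_force=np.array([1.06,-.41,-.28]),moment=np.array([.141,-.047,.037]))
a,z,st=turn(J["right"],1.6882419590427216,.0884883,b,16,step=5)
print(a,z,st); s("end")
E
```

```text
0 21.62 a 91.73 zc 88.49 z 89.40 f [-2.9  0.9  9. ] m 0.004 xy [0.08 0.32] j6 -1.55
1 21.87 a 86.73 zc 88.46 z 89.79 f [-3.4  1.5 11.9] m 0.058 xy [0.11 0.56] j6 -1.46
2 22.12 a 81.73 zc 88.66 z 90.00 f [-2.   2.2 10. ] m 0.540 xy [0.71 0.53] j6 -1.38
1.4264425712435724 0.08866253227943738 stop
end 22.12 [602.41  46.23  90.  ] w 0.0554 F [-0.9  1.8  9.7] M [0.339 0.174 0.577] j6 -1.38
```

The moment jumped to 0.54 N m with the lid about 4 mm above home, so this jar binds. I'll back off and try the left jar.

```bash
python3 - <<'E'
from screw import *
b=dict(ft_force=np.array([1.06,-.41,-.28]),moment=np.array([.141,-.047,.037]))
c=J["right"]
a,z,st=turn(c,1.4264425712435724,.0890,b,1,step=-6,mlim=.6)
if st=="n": a,z,st=turn(c,a,z,b,10,step=-6,mlim=.3)
print(a,z,st); s("end")
if st=="n":
    for k in range(6):
        z+=.001; manip.servo_line([*c,z],down(a),speed=.02); o=s("up")
        if o["ft_force"][2]<-8: break
    else:
        manip.servo_line([*c,.14],down(a),speed=.1); s("free")
shot("off")
E
```

```text
0 22.38 a 87.73 zc 89.00 z 89.73 f [-3.2  0.7  8.2] m 0.380 xy [-0.16  0.17] j6 -1.48
0 22.63 a 93.73 zc 89.35 z 89.28 f [-1.9  0.4  4.9] m 0.023 xy [-0.18  0.08] j6 -1.58
1 22.89 a 99.73 zc 89.70 z 89.38 f [-1.   0.3  1.6] m -0.026 xy [-0.07  0.04] j6 -1.68
2 23.15 a 105.73 zc 90.05 z 89.78 f [-0.5  0.2  1.3] m -0.108 xy [-0.05 -0.02] j6 -1.79
3 23.41 a 111.73 zc 90.40 z 90.21 f [-1.  -0.2  1. ] m -0.070 xy [-0.09  0.05] j6 -1.89
4 23.67 a 117.73 zc 90.75 z 90.52 f [-1.2  0.3  0.6] m -0.037 xy [-0.13  0.03] j6 -1.99
5 23.93 a 123.73 zc 91.10 z 90.92 f [-1.1  0.1 -0.1] m -0.059 xy [-0.14  0.04] j6 -2.10
6 24.18 a 129.73 zc 91.45 z 91.33 f [-0.3 -0.5  1.2] m -0.048 xy [-0.08  0.01] j6 -2.20
7 24.44 a 135.73 zc 91.80 z 91.67 f [-0.8  1.4  0.6] m -0.052 xy [-0.09  0.02] j6 -2.31
8 24.7 a 141.73 zc 92.15 z 92.05 f [-1.   0.7  0.2] m -0.053 xy [-0.08  0.03] j6 -2.41
9 24.96 a 147.73 zc 92.50 z 92.42 f [-0.7 -0.1 -1. ] m -0.047 xy [-0.07  0.02] j6 -2.52
2.5783598775598304 0.09285000000000003 n
end 24.96 [601.63  45.72  92.42] w 0.0553 F [ 0.4 -0.5 -1.2] M [ 0.137 -0.003 -0.01 ] j6 -2.52 
up 25.21 [601.74  45.71  93.91] w 0.0553 F [-0.9  0.6 -1.1] M [ 0.198 -0.     0.   ] j6 -2.52 
up 25.46 [601.75  45.7   94.94] w 0.0552 F [ 0.5 -0.3  0.2] M [ 0.197 -0.011  0.036] j6 -2.52 
up 25.71 [601.76  45.7   95.93] w 0.0556 F [-0.1 -0.3 -1.6] M [ 0.162  0.034 -0.021] j6 -2.52 
up 25.96 [601.77  45.72  96.95] w 0.0555 F [ 0.8 -0.5 -0.5] M [0.134 0.001 0.028] j6 -2.52 
up 26.21 [601.75  45.69  97.93] w 0.0557 F [ 0.2 -0.2 -0.9] M [0.137 0.023 0.002] j6 -2.52 
up 26.46 [601.76  45.71  98.95] w 0.0551 F [0.4 0.3 0.5] M [ 0.187 -0.029  0.051] j6 -2.52 
free 27.02 [601.45  45.71 139.86] w 0.0554 F [-0.6 -0.8 -0.8] M [ 0.157  0.004 -0.013] j6 -2.52
```

View pics/off.png

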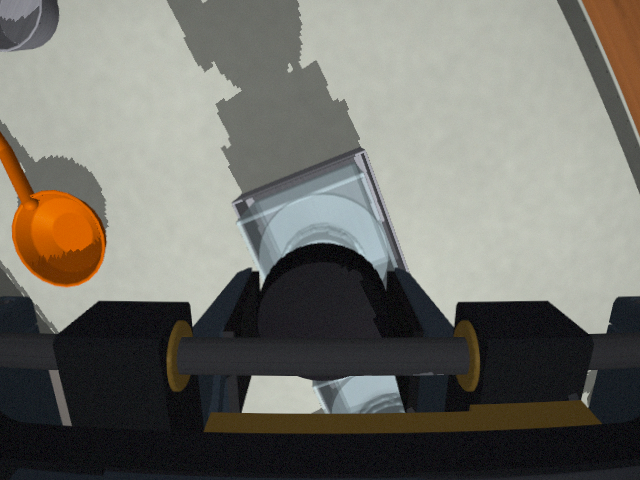

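The lid came free and is still held level (about (322,310)). On to the left jar.

```bash
python3 - <<'E'
from screw import *
c=J["left"];a=.256+2.45
manip.servo_line([*J["right"],.15],speed=.1)
b=approach(c,a); z=lower(c,a,b,.101)
a,z,st=turn(c,a,z,b,40,step=6,mlim=.24)
print(a,z,st,list(b["ft_force"]),list(b["moment"])); s("end")
E
```

```text
base 28.52 [625.25 163.44 108.18] w 0.0556 F [-0.1 -0.1  0.7] M [0.16  0.062 0.013] j6 -2.47 
contact 31.48 [624.68 163.67  92.33] w 0.0552 F [-2.4 -0.6  7.1] M [ 0.14   0.456 -0.067] j6 -2.47 zcmd 0.0910 f 6.4
0 31.73 a 149.04 zc 91.00 z 91.97 f [-1.1  0.2  5. ] m -0.105 xy [0.32 0.29] j6 -2.36
1 31.99 a 143.04 zc 90.65 z 91.58 f [-2.2  0.6  6.1] m -0.084 xy [0.32 0.2 ] j6 -2.26
2 32.25 a 137.04 zc 90.39 z 91.30 f [-1.5  0.   5.6] m -0.083 xy [0.33 0.16] j6 -2.15
3 32.51 a 131.04 zc 90.09 z 90.99 f [-0.8  0.9  5.1] m -0.079 xy [0.41 0.16] j6 -2.05
4 32.77 a 125.04 zc 89.75 z 90.51 f [-1.5 -0.1  4.4] m -0.111 xy [0.33 0.06] j6 -1.94
5 33.02 a 119.04 zc 89.35 z 90.23 f [-1.  -0.1  5. ] m -0.089 xy [0.32 0.05] j6 -1.84
6 33.28 a 113.04 zc 89.00 z 89.99 f [-1.9 -0.8  6. ] m -0.050 xy [ 0.4  -0.09] j6 -1.74
7 33.54 a 107.04 zc 88.72 z 89.46 f [-1.3 -0.6  5. ] m -0.084 xy [ 0.27 -0.1 ] j6 -1.63
8 33.8 a 101.04 zc 88.38 z 89.13 f [-2.  -0.6  5.1] m -0.047 xy [ 0.23 -0.15] j6 -1.53
9 34.06 a 95.04 zc 88.04 z 88.89 f [-1.1 -0.8  4.6] m -0.078 xy [ 0.19 -0.21] j6 -1.42
10 34.32 a 89.04 zc 87.
[... 830 characters left out ...]
0.07] j6 -0.38
20 36.9 a 29.04 zc 84.56 z 85.94 f [-1.5 -1.   7. ] m -0.018 xy [0.33 0.06] j6 -0.27
21 37.16 a 23.04 zc 84.37 z 85.94 f [-3.1 -1.   8.2] m -0.151 xy [ 0.34 -0.15] j6 -0.17
22 37.42 a 17.04 zc 84.28 z 85.93 f [-3.4 -1.9  9.5] m -0.081 xy [ 0.08 -0.6 ] j6 -0.06
23 37.67 a 11.04 zc 84.29 z 85.93 f [-2.7 -3.6  9. ] m 0.410 xy [ 0.25 -1.03] j6 0.04
0.1927258771281655 0.08428634495017337 stop [np.float64(-0.11010387301553462), np.float64(-0.1363368497215985), np.float64(0.7450362412142977)] [np.float64(0.16016091791473033), np.float64(0.06210504689511171), np.float64(0.013239451247387294)]
end 37.67 [624.75 162.57  85.93] w 0.0554 F [-2.8 -3.8  9.8] M [-0.619  0.483  0.423] j6 0.04
```

The lid stopped at TCP z = 85.93 mm against 86 expected at home, with a 0.41 N m moment: it is home and hand-tight. Release and check.

```bash
python3 - <<'E'
from screw import *
c=J["left"];a=.1927
manip.servo_line([*c,.0856],down(a),speed=.02); s("relax")
fingers.gripper_to(.09); s("open")
manip.servo_line([*c,.2],speed=.15); s("up")
x=R.from_rotvec(down(np.pi/2)).as_matrix()[:,0]
manip.move_ptp(np.array([*c,.25])-.05*x,down(np.pi/2)); manip.pause(.2)
o,d=shot("fin"); g=d["color"].max(2);_,_,st,ct=cv2.connectedComponentsWithStats((g<45).astype('u1'))
for i in range(1,len(st)):
    if st[i,4]>1500 and st[i,1]+st[i,3]<330: print(st[i],plane(d,ct[i],.0935,o).round(4))
S=imaging.capture("side")
A=cv2.resize(d["color"],(400,300));u=proj(S,[[*c,.09]])[0].astype(int);B=cv2.resize(S["color"][u[1]-60:u[1]+60,u[0]-80:u[0]+80],(400,300),interpolation=2)
cv2.imwrite("pics/m3.png",np.hstack([A,B])[:,:,::-1]);s("end")
E
```

```text
relax 37.92 [624.77 162.6   85.97] w 0.0553 F [-0.7 -5.   4.7] M [-0.908  0.056  0.536] j6 0.04 
open 38.62 [624.47 163.67  85.53] w 0.0899 F [ 0.5 -0.6 -0.5] M [-0.    -0.001 -0.002] j6 0.05 
up 39.53 [623.85 163.44 198.93] w 0.0893 F [ 0.3  0.9 -0.1] M [-0.016 -0.012  0.036] j6 0.05 
[ 286  126   73   74 4158] [0.6259 0.1634 0.0935]
end 41.09 [674.39 163.64 249.96] w 0.0904 F [ 0.4 -0.8 -0.8] M [ 0.131 -0.027  0.01 ] j6 -1.35
```

View pics/m3.png

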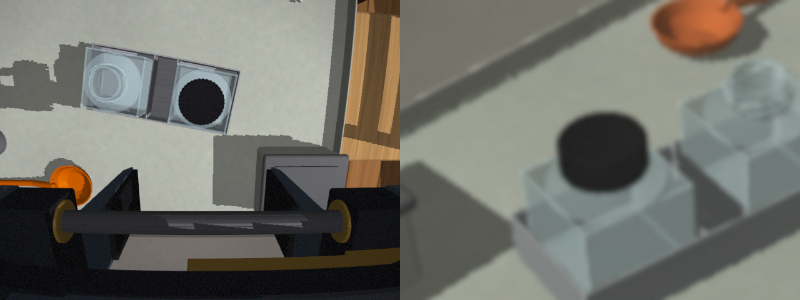

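The lid sits level and centred on the left jar (lid at (201,102) in the left tile), low on the neck in the side view, and the other things are undisturbed.

```bash
python3 -c "
from bench import manip
print(manip.hand_in())"
```

```text
the job is handed in; nothing more can be done
None
```

The lid bound about 4 mm short on the right jar, so I backed it off and screwed it fully home on the left jar (0.41 N m, level and centred in the check pictures); the job is handed in at about 41 s, but no verdict was returned.

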